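# Find the compressor's loose hanger bolt and hold its cap open

## Robot

A 6-joint arm with a two-finger parallel gripper is mounted at the origin on the work surface. World frame = base frame: x ahead of the robot, y to its left, z up, the work surface at z = 0. Lengths are in m, angles in rad, forces in N, time in s.
With the tool pointing down it reaches from about 0.25 to 0.775 m from the base axis. Payload 4 kg.
Tool frame: the origin (TCP) lies on the centre line of the jaws, within the pads' length; the fingertips stand 17 mm ahead of it and the grasp point (between the pads) lies 2 mm behind it; z points along the fingers, y is the line along which they close (so a half turn about z gives the same grasp; the last joint's range is limited). The gripper opens to 94 mm and grips with 3 to 60 N. Pads are 16 mm wide; open, the fingers measure 119 mm over their backs; the gripper's body (75 mm by 177 mm) begins 78 mm behind the grasp point.
Start: joints at [1.215, 0.087, 1.371, -0, 1.684, -0.103], TCP at [0.138, 0.533, 0.223] pointing down, gripper open.
Joint ranges: [-3.1, 3.1], [-0.76, 2.03], [0.27, 2.55], [-1.08, 4.22], [0.17, 2.65], [-2.57, 2.57]. Speed limits (rad/s): [2.79, 2.79, 3.14, 3.14, 3.14, 3.14].

## Interface

Orientations are given as [roll, pitch, yaw] about the fixed x, y, z axes, in that order (R = Rz(yaw) Ry(pitch) Rx(roll)).
In Python, from bench import robot gives the robot as it stands.
- The arm moves only by the tool servo_tool, never from a script. Its argument "plan" is a list of rows, each a list of 7 numbers: the shift along the tool's x, y, z normalised to -1 to 1, where 1 is 0.1 m, then the turn, a rotation vector about the tool's x, y, z normalised to -1 to 1, where 1 is pi/2 rad, then the finger opening in mm, from 0 to 94. In form: [[x, y, z, ax, ay, az, gripper], ...]. A call has 1 to 12 rows; each row is the pose to reach, as a shift and turn from the pose commanded when the call began, along the tool's axes at that moment; what a row does not reach only later rows make up. A row lasts 1/12 s, in which the tool goes at most 41.7 mm and 7.16 degrees, less where a joint would pass 70% of its speed; a pose out of reach is approached as far as the arm can. A call with a number of a shift or a turn outside -1 to 1 is refused whole. A call with a gripper value outside its range is refused whole. The fingers move at their own pace and stop on an object; the grip force is fixed at half the most. Time passes only in rows, so rows that repeat a pose let the fingers close. It gives the time, the measured TCP pose, the force, the opening and the grip force at its end, in the units of the state.
- robot.get_obs(): the state, without advancing time (a new reading comes with each control period).
- robot.snapshot(name): name is "scene" or "side" or "wrist"; returns the picture (384x512x3 uint8, red, green, blue); there is no depth.
- robot.camera_params(name): a dict with "camera_matrix" (3x3 intrinsics, pixels), "distortion" ([k1, k2, p1, p2, k3] as OpenCV has them; the pictures are not rectified), "rvec" (rotation vector, rad) and "tvec" (3), from world to camera coordinates, as OpenCV has them; the wrist camera has in their place "tool_from_camera" (4x4, takes a point from camera to tool coordinates, whose origin is the TCP and whose axes are the flange's). Camera axes: x right, y down, z forward; pixel columns grow to the right and rows downward; lengths in m; the calibration is good to about 2 mm. A picture is of the moment at which its call begins: read the wrist's pose just before it. camera_params takes no time and is no camera call.
- robot.close_job(): hands the job in; it is judged then, once.
Trained networks look in the newest picture that a camera, given by its name, has taken for a name from the list of things; names that differ only in an ending like _2 or _b are one class to them, and where a whole thing is asked for, a point or a joint stands for the part that bears it (a point fixed in the world has none). Each returns a list of dicts, best first, with "conf" (0 to 1); they miss things now and then, are a little off and sometimes report something else, mostly with a low value. They report only what shows in the picture. A call takes as long as a camera call.
- robot.find_in(thing, camera): "extent" ([centre column, centre row, width, height] in pixels, round what is visible of it).
The state is a dict: "time": time; "joint_positions": joint angles; "qvel": joint speeds; "joint_torque": joint torques, N m; "tool_pos": TCP position; "ee_rot": TCP orientation; "wrist_force": force on the tool from outside, world axes, zero at the start; "wrist_torque": the same for the moment, N m; "width": finger opening in m; "finger_force": force on a finger pad.
Only numpy, scipy, OpenCV 4.12 (cv2) and the standard library are available. Lean on these libraries where they do the work, as an engineer would, in place of code of your own. Each camera call takes 0.05 s, during which the arm holds its last target. There are 200 camera calls.

## Task

The compressor on the bench has just been moved in: slide its transport lock to the left (as the robot sees it) all the way to its end stop, so that the motor hangs free on its three capped bolts. Then tap the bolt caps lightly from above, one after another, until you find the loose bolt, the one that sinks under the tap. Lift that bolt's hinged cap by its tab until it stands about upright and finish while still holding it up there for the spanner; leave the caps of the tight bolts shut and the other things on the bench where they are.

Things in the scene. Friction and masses are not known exactly. Their poses are not given: they have to be found in the camera images.
- compressor: low air compressor, grey sheet-steel housing 260 (x) x 380 (y) x 125 mm high, fixed on the bench; its motor hangs inside from three bolts. Origin: centre of its underside, on the bench; x points away from the robot to the gauge side, y to the robot's left along its length, z up (turned up to 20 degrees). The flat deck is 125 mm above the bench. A carry handle stands 27 mm out of each end, 85 mm up
- lock_slide (a joint): the transport lock: a steel shoe with a black upright fin, on the deck's side nearest the robot, sliding along the compressor's +y (to the robot's left). 0 m = locked, 0.060 m = end stop, unlocked; starts within 12 mm of locked. It slides with about 3 N and stays where it is left. While locked, tongues inside prop all three bolts up, so none can sink
- lock_grip (a point): middle of the lock's upright fin, 21 mm above the deck; the fin is 12 mm thick (compressor x), 36 mm long (compressor y) and its top is 31 mm above the deck; the shoe under it is 30 x 54 mm and 5 mm high
- cap_left: grey hinged plastic cap, 46 mm across, over the left bolt (near left as the robot sees it: at x -35, y +120 mm in the compressor's frame), on a black rubber buffer 54 mm wide, 18 mm high. Origin: on the hinge line, 27 mm from the bolt's axis on the robot's side, 21 mm above the deck. Closed, its axes are the compressor's; the hinge line is its y axis, the cap reaches along its +x. It follows its bolt when that sinks
- cap_left_hinge (a joint): opening angle of this cap: 0 closed, positive as the tab is lifted up and over towards the robot, about 1.57 upright, 1.9 at its stop, about -0.17 resting on a sunk bolt. A spring of about 0.03 N m closed to 0.1 N m upright shuts it when let go, so about 1 to 2 N at the tab holds it
- crown_left (a point): middle of the cap's flat top, on the bolt's axis, 34 mm above the deck when closed: the place to tap. The cap rests on the bolt head, so a tap here goes into the bolt
- tab_left (a point): middle of the cap's lifting tab, 63 mm from the hinge line on the side away from the robot (in the cap's frame x 63, z 4 mm), 25 mm above the deck when closed, 14 to 15 mm on a sunk bolt. The tab is 14 mm wide (along the hinge line), 7 mm thick with a 9 mm bead at its end, and stands 25 mm free from the cap's rim to its end
- bolt_left_sink (a joint): how far the left bolt has sunk, 0 at first for all three; a tight bolt stays within 1 mm under a tap, the loose one (any of the three, differing from time to time) sinks 4.5 mm, once the lock is off, under about 5 N on the crown and stays down
- cap_right: grey hinged plastic cap, 46 mm across, over the right bolt (near right as the robot sees it: at x -35, y -120 mm in the compressor's frame), on a black rubber buffer 54 mm wide, 18 mm high. Origin: on the hinge line, 27 mm from the bolt's axis on the robot's side, 21 mm above the deck. Closed, its axes are the compressor's; the hinge line is its y axis, the cap reaches along its +x. It follows its bolt when that sinks
- cap_right_hinge (a joint): opening angle of this cap: 0 closed, positive as the tab is lifted up and over towards the robot, about 1.57 upright, 1.9 at its stop, about -0.17 resting on a sunk bolt. A spring of about 0.03 N m closed to 0.1 N m upright shuts it when let go, so about 1 to 2 N at the tab holds it
- crown_right (a point): middle of the cap's flat top, on the bolt's axis, 34 mm above the deck when closed: the place to tap. The cap rests on the bolt head, so a tap here goes into the bolt
- tab_right (a point): middle of the cap's lifting tab, 63 mm from the hinge line on the side away from the robot (in the cap's frame x 63, z 4 mm), 25 mm above the deck when closed, 14 to 15 mm on a sunk bolt. The tab is 14 mm wide (along the hinge line), 7 mm thick with a 9 mm bead at its end, and stands 25 mm free from the cap's rim to its end
- bolt_right_sink (a joint): how far the right bolt has sunk, 0 at first for all three; a tight bolt stays within 1 mm under a tap, the loose one (any of the three, differing from time to time) sinks 4.5 mm, once the lock is off, under about 5 N on the crown and stays down
- cap_far: grey hinged plastic cap, 46 mm across, over the far bolt (in the middle, farther from the robot: at x +35, y 0 mm in the compressor's frame), on a black rubber buffer 54 mm wide, 18 mm high. Origin: on the hinge line, 27 mm from the bolt's axis on the robot's side, 21 mm above the deck. Closed, its axes are the compressor's; the hinge line is its y axis, the cap reaches along its +x. It follows its bolt when that sinks
- cap_far_hinge (a joint): opening angle of this cap: 0 closed, positive as the tab is lifted up and over towards the robot, about 1.57 upright, 1.9 at its stop, about -0.17 resting on a sunk bolt. A spring of about 0.03 N m closed to 0.1 N m upright shuts it when let go, so about 1 to 2 N at the tab holds it
- crown_far (a point): middle of the cap's flat top, on the bolt's axis, 34 mm above the deck when closed: the place to tap. The cap rests on the bolt head, so a tap here goes into the bolt
- tab_far (a point): middle of the cap's lifting tab, 63 mm from the hinge line on the side away from the robot (in the cap's frame x 63, z 4 mm), 25 mm above the deck when closed, 14 to 15 mm on a sunk bolt. The tab is 14 mm wide (along the hinge line), 7 mm thick with a 9 mm bead at its end, and stands 25 mm free from the cap's rim to its end
- bolt_far_sink (a joint): how far the far bolt has sunk, 0 at first for all three; a tight bolt stays within 1 mm under a tap, the loose one (any of the three, differing from time to time) sinks 4.5 mm, once the lock is off, under about 5 N on the crown and stays down
- spanner: steel ring-and-open-end spanner, 200 mm long, 38 mm wide, 8 mm thick, lying flat, a bystander; origin at the centre of its underside
- tape_roll: roll of brown packing tape lying flat, 104 mm across, 48 mm high, a bystander; origin at the centre of its underside
- carton: small closed cardboard carton, 100 x 140 x 80 mm high, a bystander; origin at the centre of its underside
- screw_jar: glass jar with a steel lid, 64 mm across, 85 mm high, a bystander; origin at the centre of its underside

How it is judged:
By the outcome, as a careful person would: the job done as asked, in the order asked, and still so for the second after the job is handed in, while the arm keeps its last pose, push and grip.
It also fails if it takes over 61 s, if anything falls off the work surface, if the arm or the gripper's body presses on something with over 40 N, if the wrist force passes 120 N, or if a joint passes its speed limit or range.

## Working session

There is one attempt and no reset: what is moved stays moved. The work goes in short steps, Python scripts to look and compute and a tool call to move; the robot and the scene stay as the last step left them, time stands still between calls to the robot, and variables do not carry over. Pictures are saved under pics/ and viewed, at most 10 in all, crops included, and the job is handed in when it is done.

Besides the shell and the picture viewer there is one more tool, called after "Call:" as a command line: name --pt "numbers of a row" for each row, then --argument value for the rest. servo_tool: Moves the arm, as the interface text tells. Scaled input: -1 to 1 covers 0.1 m each way for a shift and pi/2 rad each way for a turn. Its arguments: {"type":"object","properties":{"plan":{"type":"array","items":{"type":"array","items":{"type":"number"}}}},"required":["plan"]}

```bash
mkdir -p pics; ls; python3 - <<'E'
from bench import robot
import cv2,numpy as np
o=robot.get_obs();print({k:np.round(v,3).tolist() for k,v in o.items()})
for c in("scene","side"):
    cv2.imwrite(f"pics/{c}0.png",robot.snapshot(c)[:,:,::-1])
    for t in("compressor","lock_grip","cap_left","tab_left"):
        print(c,t,[(np.round(d['extent'],0).tolist(),round(d['conf'],2)) for d in robot.find_in(t,c)][:4])
    print({k:np.round(v,3).tolist() for k,v in robot.camera_params(c).items()})
print(robot.camera_params("wrist"))
E
```

```text
pics
{'time': 0.0, 'joint_positions': [1.215, 0.088, 1.372, -0.0, 1.684, -0.103], 'qvel': [-0.001, 0.001, 0.001, 0.002, -0.001, 0.0], 'joint_torque': [-0.0, -34.017, -30.243, 0.072, 0.033, -0.0], 'tool_pos': [0.137, 0.532, 0.221], 'ee_rot': [-3.139, -0.0, 2.889], 'wrist_force': [-0.367, -1.227, -0.157], 'wrist_torque': [0.002, -0.01, 0.021], 'finger_force': 0.0, 'width': 0.094}
scene compressor [([236.0, 186.0, 142.0, 148.0], 0.8)]
scene lock_grip [([213.0, 156.0, 20.0, 23.0], 0.59)]
scene cap_left [([251.0, 129.0, 30.0, 18.0], 0.56)]
scene tab_left [([250.0, 130.0, 27.0, 18.0], 0.68)]
{'camera_matrix': [[440.517, 0.0, 252.386], [0.0, 440.517, 198.582], [0.0, 0.0, 1.0]], 'distortion': [0.02, 0.0, 0.0, 0.0, 0.0], 'rvec': [2.407, 0.657, -0.218], 'tvec': [-0.569, -0.151, 1.386]}
side compressor [([222.0, 199.0, 119.0, 102.0], 0.85), ([222.0, 189.0, 28.0, 14.0], 0.53), ([193.0, 176.0, 6.0, 13.0], 0.27)]
side lock_grip []
side cap_left [([198.0, 154.0, 25.0, 8.0], 0.65), ([229.0, 167.0, 26.0, 14.0], 0.41), ([220.0, 189.0, 27.0, 12.0], 0.2)]
side tab_left [([289.0, 198.0, 24.0, 29.0], 0.15)]
{'camera_matrix': [[410.236, 0.0, 257.321], [0.0, 410.236, 185.989], [0.0, 0.0, 1.0]], 'distortion': [0.003, 0.0, 0.0, 0.0, 0.0], 'rvec': [2.07, -0.283, 0.165], 'tvec': [-0.627, 0.206, 1.125]}
{'camera_matrix': array([[326.85183984,   0.        , 256.0166857 ],
       [  0.        , 326.85183984, 192.22610458],
       [  0.        ,   0.        ,   1.        ]]), 'distortion': array([-0.03972722,  0.        ,  0.        ,  0.        ,  0.        ]), 'tool_from_camera': array([[-1.69364269e-04, -9.74064759e-01, -2.26269343e-01,
         6.67014528e-02],
       [ 9.99999000e-01,  1.52696286e-04, -1.40584741e-03,
         3.45920847e-04],
       [ 1.40393691e-03, -2.26269355e-01,  9.74063760e-01,
        -1.63185168e-01],
       [ 0.00000000e+00,  0.00000000e+00,  0.00000000e+00,
         1.00000000e+00]])}
```

```bash
python3 - <<'E'
import cv2,numpy as np
a=cv2.imread("pics/scene0.png")[70:280,140:340]
b=cv2.imread("pics/side0.png")[110:270,130:330]
cv2.imwrite("pics/v1.png",np.hstack([cv2.resize(a,None,fx=2,fy=2,interpolation=2)[:420],cv2.copyMakeBorder(cv2.resize(b,None,fx=2,fy=2,interpolation=2),0,100,0,0,0)]))
E
```

```text
(no output)
```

View pics/v1.png

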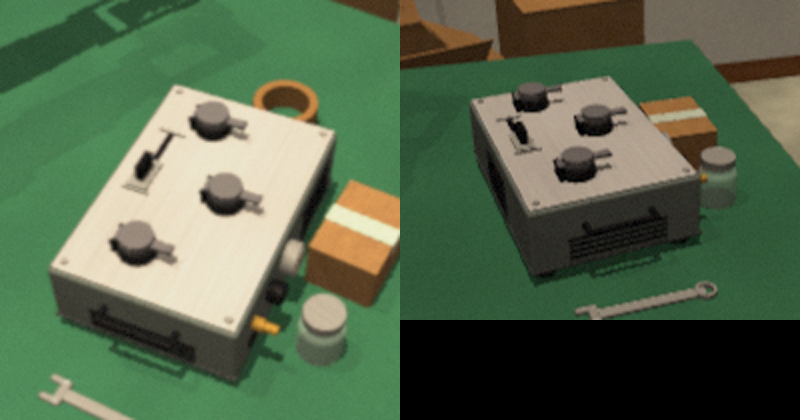

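View pics/scene0.png

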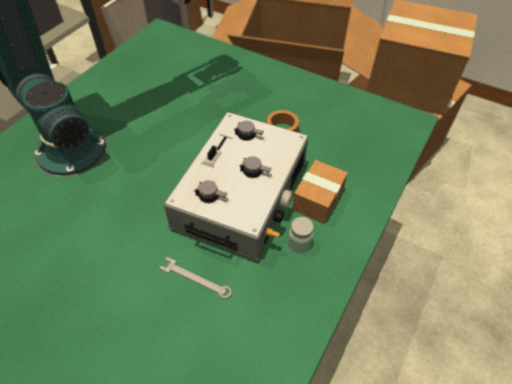

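The scene shows the compressor with its caps at about (246,127), (252,163) and (208,187), and the lock at (213,153). Next I fit its pose.

```bash
cat > h.py <<'E'
from bench import robot
import cv2,numpy as np
from scipy.optimize import least_squares
from scipy.spatial.transform import Rotation as R
def cam(name,obs=None):
    p=robot.camera_params(name)
    if name!="wrist": return p["camera_matrix"],p["distortion"],np.array(p["rvec"]).ravel(),np.array(p["tvec"]).ravel()
    T=np.eye(4);T[:3,:3]=R.from_euler("xyz",obs["ee_rot"]).as_matrix();T[:3,3]=obs["tool_pos"]
    M=np.linalg.inv(T@p["tool_from_camera"])
    return p["camera_matrix"],p["distortion"],cv2.Rodrigues(M[:3,:3])[0].ravel(),M[:3,3]
def proj(c,P): return cv2.projectPoints(np.atleast_2d(np.array(P,float)),c[2],c[3],c[0],c[1])[0].reshape(-1,2)
def world(q,P):
    P=np.array(P,float);r=P.copy();c,s=np.cos(q[2]),np.sin(q[2])
    r[...,0]=q[0]+c*P[...,0]-s*P[...,1];r[...,1]=q[1]+s*P[...,0]+c*P[...,1];return r
def fit(meas,q0):  # meas: list of (cam, pts_local, pix)
    f=lambda q:np.concatenate([(proj(c,world(q,P))-np.array(u)).ravel() for c,P,u in meas])
    s=least_squares(f,q0,loss="soft_l1");return s.x,f(s.x).reshape(-1,2)
CR=[[-.035,.12,.159],[.035,0,.159],[-.035,-.12,.159]]
CO=[[-.13,.19,.125],[.13,.19,.125],[-.13,-.19,.125],[.13,-.19,.125]]
def rayz(c,uv,z):
    n=cv2.undistortPoints(np.array([[uv]],float),c[0],c[1])[0,0];Rm=cv2.Rodrigues(c[2])[0]
    d=Rm.T@np.array([n[0],n[1],1]);o=-Rm.T@c[3];return o+d*(z-o[2])/d[2]
def local(q,p):
    c,s=np.cos(q[2]),np.sin(q[2]);d=np.array(p[:2])-q[:2];return np.array([c*d[0]+s*d[1],-s*d[0]+c*d[1]])
E
python3 - <<'E'
from h import *
q,r=fit([(cam("scene"),CR+CO[:3],[(245.5,125.5),(251.5,162),(207,186),(229,113.5),(307,136.5),(166.5,205)]),
 (cam("side"),CR,[(195.5,153),(228,165),(218.5,187)])],[.5,0.1,0])
print(q,np.degrees(q[2]));print(r.round(1))
print(local(q,rayz(cam("scene"),(213,151),.146)))
for n,P in dict(lock0=[-.1,0,.146]).items(): print(world(q,P))
print(world(q,CR))
E
```

```text
[0.55309591 0.11473189 0.1303146 ] 7.466476724272738
[[ 0.4  0.7]
 [ 0.7  0.8]
 [ 0.2  1.5]
 [-2.9 -2.4]
 [ 1.9 -1.2]
 [-4.9 -0.6]
 [ 0.1  0.6]
 [-0.3 -0.2]
 [-0.  -0.5]]
[-0.08322768  0.00881156]
[0.4539438  0.10173728 0.146     ]
[[ 0.50279914  0.22916631  0.159     ]
 [ 0.58779914  0.11928001  0.159     ]
 [ 0.5339862  -0.00879875  0.159     ]]
```

Call:
servo_tool --pt "-0.25 -0.25 -0.25 0 0 -0.06 94" --pt "-0.5 -0.5 -0.5 0 0 -0.12 94" --pt "-0.75 -0.75 -0.75 0 0 -0.18 94" --pt "-1 -1 -0.87 0 0 -0.244 94"

```text
time: 0.83
tool_pos: [0.2096, 0.4106, 0.312]
ee_rot: [3.139, 0.002, -3.005]
wrist_force: [0.9, 0.4, -0.1]
width: 0.0938
finger_force: 0.0
```

Call:
servo_tool --pt "-0.24 -0.28 0 0 0 0 60" --pt "-0.48 -0.56 0 0 0 0 60" --pt "-0.72 -0.84 0 0 0 0 60"

```text
time: 1.08
tool_pos: [0.2924, 0.3358, 0.3104]
ee_rot: [3.14, 0.002, -3.01]
wrist_force: [0.7, 0.3, 0.4]
width: 0.0777
finger_force: 0.0
```

Call:
servo_tool --pt "-0.24 -0.28 0 0 0 0 60" --pt "-0.48 -0.56 0 0 0 0 60" --pt "-0.72 -0.84 0 0 0 0 60"

```text
time: 1.33
tool_pos: [0.3748, 0.2617, 0.3097]
ee_rot: [3.141, 0.001, -3.011]
wrist_force: [0.5, 0.3, -0.3]
width: 0.0606
finger_force: 0.0
```

Call:
servo_tool --pt "-0.24 -0.28 0 0 0 0 60" --pt "-0.48 -0.56 0 0 0 0 60" --pt "-0.72 -0.84 0 0 0 0 60"

```text
time: 1.58
tool_pos: [0.4572, 0.1877, 0.3096]
ee_rot: [3.141, 0.001, -3.011]
wrist_force: [0.2, 1.7, -0.1]
width: 0.0601
finger_force: 0.0
```

Call:
servo_tool --pt "-0.24 -0.28 0 0 0 0 60" --pt "-0.48 -0.56 0 0 0 0 60" --pt "-0.72 -0.84 0 0 0 0 60" --pt "-0.72 -0.84 0 0 0 0 60" --pt "-0.72 -0.84 0 0 0 0 60"

```text
time: 2.0
tool_pos: [0.5392, 0.114, 0.3082]
ee_rot: [3.141, -0.002, -3.014]
wrist_force: [-0.2, 0.9, -0.8]
width: 0.06
finger_force: 0.0
```

```bash
python3 - <<'E'
from h import *
o=robot.get_obs();im=robot.snapshot("wrist");c=cam("wrist",o)
np.save("w1.npy",np.concatenate([o["tool_pos"],o["ee_rot"]]))
cv2.imwrite("pics/w1.png",cv2.resize(im[:,:,::-1],None,fx=1.5,fy=1.5,interpolation=2))
for t in("lock_grip","crown_left","tab_left"):print(t,[(np.round(d['extent'],0).tolist(),round(d['conf'],2)) for d in robot.find_in(t,"wrist")])
q=[.5531,.1147,.1303]
print(proj(c,world(q,CR+CO)).round(0).tolist())
E
```

```text
lock_grip [([260.0, 111.0, 54.0, 29.0], 0.8)]
crown_left [([259.0, 112.0, 50.0, 33.0], 0.38)]
tab_left [([380.0, 172.0, 59.0, 82.0], 0.81)]
[[378.0, 165.0], [255.0, 234.0], [130.0, 166.0], [441.0, 68.0], [414.0, 298.0], [68.0, 69.0], [96.0, 299.0]]
```

View pics/w1.png

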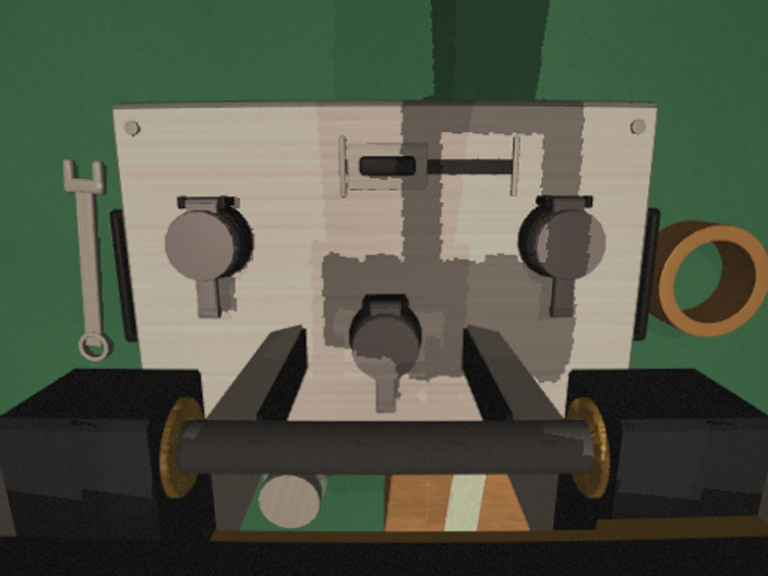

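The wrist view shows the crowns at about (379,162), (257,227) and (136,162) in original pixels. The lock fin is at (258,110), near its locked end, and its slot runs to the right.

```bash
python3 - <<'E'
from h import *
v=np.load("w1.npy");c=cam("wrist",dict(tool_pos=v[:3],ee_rot=v[3:]))
T=[[.013,.12,.15],[.083,0,.15],[.013,-.12,.15]]
q,r=fit([(c,CR+T+[CO[0],CO[2]],np.array([(569,243),(385.5,340),(205,243),(562,316),(386,411),(209,316),(656,105),(114,104)])/1.5)],[.553,.115,.13])
print(q);print(r.round(1).tolist())
L=local(q,rayz(c,(258.3,110.7),.156));print("lock",L)
print("slot", [local(q,rayz(c,np.array(p)/1.5,.125)) for p in((340,166),(519,162))])
lw=world(q,[L[0],L[1],.146]);print(lw,world(q,CR))
d=lw-v[:3];Rm=R.from_euler("xyz",v[3:]).as_matrix();print("tool shift",(Rm.T@d).round(4),"yaw need",q[2]+np.pi-(v[5]+2*np.pi))
E
```

```text
[0.55276785 0.11748795 0.1268616 ]
[[1.8, 3.4], [0.2, 7.2], [-3.3, 3.2], [-0.7, -0.2], [-0.2, -0.8], [1.1, -0.3], [6.4, -1.6], [-5.2, -1.1]]
lock [-0.08610571  0.00093652]
slot [array([-0.0867567 , -0.03151714]), array([-0.08970927,  0.09166931])]
[0.46723561 0.10752272 0.146     ] [[ 0.50286652  0.23209536  0.159     ]
 [ 0.58748658  0.12191621  0.159     ]
 [ 0.5332317  -0.00597596  0.159     ]]
tool shift [0.0719 0.0026 0.1624] yaw need -0.0005337039556221335
```

Call:
servo_tool --pt "0.3 0.01 0.3 0 0 0 60" --pt "0.6 0.02 0.6 0 0 0 60" --pt "0.72 0.03 0.9 0 0 0 60" --pt "0.72 0.03 0.9 0 0 0 60" --pt "0.72 0.03 0.9 0 0 0 60"

```text
time: 2.62
tool_pos: [0.4645, 0.1096, 0.2178]
ee_rot: [3.141, -0.004, -3.009]
wrist_force: [0.2, -0.4, 1.4]
width: 0.0598
finger_force: 0.0
```

```bash
python3 - <<'E'
from h import *
o=robot.get_obs();im=robot.snapshot("wrist");c=cam("wrist",o)
np.save("w2.npy",np.concatenate([o["tool_pos"],o["ee_rot"]]))
cv2.imwrite("pics/w2.png",cv2.resize(im[:,:,::-1],None,fx=1.5,fy=1.5,interpolation=2))
print(o["tool_pos"])
for t in("lock_grip",):print(t,[(np.round(d['extent'],0).tolist(),round(d['conf'],2)) for d in robot.find_in(t,"wrist")])
q=[.5528,.1165,.1269]
print((1.5*proj(c,world(q,CR+[[-.086,.001,.156],[-.087,-.0315,.125],[-.0897,.0917,.125]]))).round(0).tolist())
E
```

```text
[0.46451458 0.10964356 0.21784842]
lock_grip [([254.0, 203.0, 69.0, 36.0], 0.92)]
[[613.0, 423.0], [373.0, 542.0], [135.0, 420.0], [376.0, 323.0], [317.0, 304.0], [544.0, 300.0]]
```

View pics/w2.png

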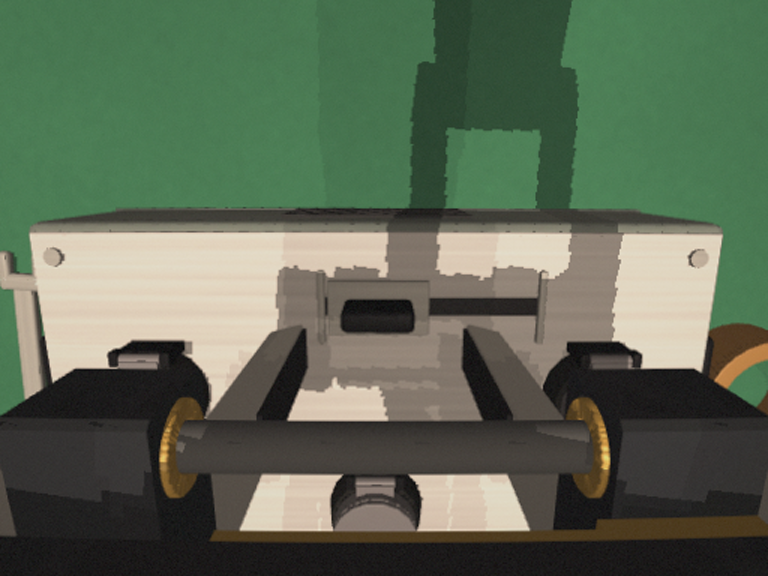

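The fin is at about (378,320), as predicted (376,323), and centred between the fingers. I descend and grip it.

Call:
servo_tool --pt "-0.02 -0.02 0.25 0 0 0 60" --pt "-0.02 -0.02 0.45 0 0 0 60" --pt "-0.02 -0.02 0.6 0 0 0 60" --pt "-0.02 -0.02 0.64 0 0 0 60" --pt "-0.02 -0.02 0.64 0 0 0 30" --pt "-0.02 -0.02 0.64 0 0 0 30" --pt "-0.02 -0.02 0.64 0 0 0 30" --pt "-0.02 -0.02 0.64 0 0 0 30" --pt "-0.02 -0.02 0.64 0 0 0 30"

```text
time: 3.47
tool_pos: [0.4703, 0.1073, 0.1573]
ee_rot: [-3.141, 0.004, -3.011]
wrist_force: [1.0, 0.2, 3.8]
width: 0.0357
finger_force: 30.0
```

Call:
servo_tool --pt "0 0.1 0 0 0 0 30" --pt "0 0.2 0 0 0 0 30" --pt "0 0.3 0 0 0 0 30" --pt "0 0.4 0 0 0 0 30" --pt "0 0.44 0 0 0 0 30" --pt "0 0.44 0 0 0 0 30"

```text
time: 3.97
tool_pos: [0.4644, 0.1525, 0.1573]
ee_rot: [3.141, 0.005, -3.01]
wrist_force: [2.0, 0.2, 5.5]
width: 0.0357
finger_force: 30.0
```

Call:
servo_tool --pt "0 0.02 0 0 0 0 30" --pt "0 0.04 0 0 0 0 30" --pt "0 0.05 0 0 0 0 30"

```text
time: 4.22
tool_pos: [0.4639, 0.1563, 0.1573]
ee_rot: [-3.141, 0.005, -3.011]
wrist_force: [2.0, -2.9, 5.5]
width: 0.0356
finger_force: 30.0
```

Call:
servo_tool --pt "0 0.02 0 0 0 0 30" --pt "0 0.04 0 0 0 0 30" --pt "0 0.05 0 0 0 0 30" --pt "0 0.05 0 0 0 0 30"

```text
time: 4.55
tool_pos: [0.4632, 0.1613, 0.1573]
ee_rot: [-3.141, 0.005, -3.011]
wrist_force: [1.8, -2.0, 6.0]
width: 0.0357
finger_force: 30.0
```

Call:
servo_tool --pt "0 0.02 0 0 0 0 30" --pt "0 0.03 0 0 0 0 30" --pt "0 0.03 0 0 0 0 30"

```text
time: 4.8
tool_pos: [0.4628, 0.1643, 0.1573]
ee_rot: [-3.141, 0.005, -3.011]
wrist_force: [2.1, -2.2, 5.0]
width: 0.0355
finger_force: 30.0
```

Call:
servo_tool --pt "0 0.02 0 0 0 0 30" --pt "0 0.03 0 0 0 0 30" --pt "0 0.03 0 0 0 0 30"

```text
time: 5.05
tool_pos: [0.4627, 0.1652, 0.1573]
ee_rot: [-3.136, 0.005, -3.012]
wrist_force: [2.0, -7.6, 5.5]
width: 0.0353
finger_force: 30.0
```

Call:
servo_tool --pt "0 0.01 0 0 0 0 30" --pt "0 0.02 0 0 0 0 30" --pt "0 0.02 0 0 0 0 30"

```text
time: 5.3
tool_pos: [0.4627, 0.1653, 0.1573]
ee_rot: [-3.133, 0.004, -3.013]
wrist_force: [3.1, -12.5, 7.5]
width: 0.0354
finger_force: 30.1
```

Call:
servo_tool --pt "0 -0.035 0 0 0 0 30" --pt "0 -0.035 0 0 0 0 52" --pt "0 -0.035 0 0 0 0 52" --pt "0 -0.035 0 0 0 0 52" --pt "0 -0.035 -0.2 0 0 0 52" --pt "0 -0.035 -0.4 0 0 0 52" --pt "0 -0.035 -0.6 0 0 0 30" --pt "0 -0.035 -0.6 0 0 0 20"

```text
time: 5.97
tool_pos: [0.4628, 0.1663, 0.2192]
ee_rot: [3.14, 0.007, -3.01]
wrist_force: [0.7, 0.3, 0.8]
width: 0.0423
finger_force: 0.0
```

Call:
servo_tool --pt "-0.2 0.24 0 0 0 0 0" --pt "-0.4 0.5 0 0 0 0 0" --pt "-0.48 0.6 0 0 0 0 0" --pt "-0.48 0.6 0 0 0 0 0" --pt "-0.48 0.6 0 0 0 0 0"

```text
time: 6.38
tool_pos: [0.5003, 0.2313, 0.2133]
ee_rot: [-3.141, -0.004, -3.01]
wrist_force: [-0.0, 0.1, 0.1]
width: 0.009
finger_force: 0.0
```

```bash
python3 - <<'E'
from h import *
o=robot.get_obs();im=robot.snapshot("wrist");s=robot.snapshot("scene");d=robot.snapshot("side")
cv2.imwrite("pics/d0.png",d[:,:,::-1])
print(o["tool_pos"],o["width"],o["wrist_force"])
a=cv2.resize(s[100:220,150:320],None,fx=3,fy=3,interpolation=2)[:360,:400]
cv2.imwrite("pics/v3.png",np.hstack([cv2.resize(im,(400,300)),a[:300]])[:,:,::-1])
E
```

```text
[0.50026839 0.23126773 0.21326811] 0.008988893461670984 [-0.03131116  0.07314748  0.08181646]
```

View pics/v3.png

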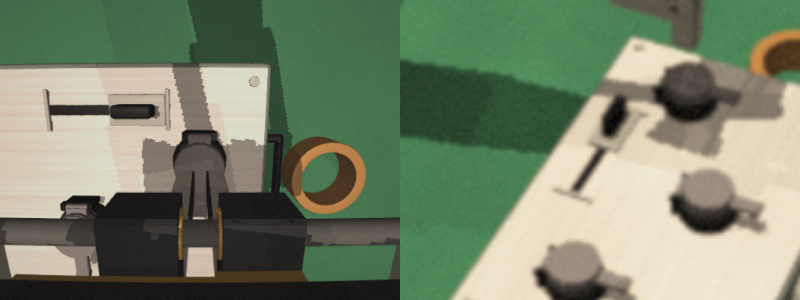

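The lock sits at its left stop, with the shoe against the bracket at (165,110), and the fingers are over the left cap. I tap in small steps.

Call:
servo_tool --pt "0 0 0.15 0 0 0 0" --pt "0 0 0.3 0 0 0 0" --pt "0 0 0.34 0 0 0 0" --pt "0 0 0.36 0 0 0 0" --pt "0 0 0.36 0 0 0 0"

```text
time: 6.95
tool_pos: [0.5008, 0.2304, 0.1793]
ee_rot: [-3.142, -0.0, -3.012]
wrist_force: [0.6, 0.3, -0.4]
width: 0.0004
finger_force: 0.0
```

Call:
servo_tool --pt "0 0 0.01 0 0 0 0" --pt "0 0 0.02 0 0 0 0" --pt "0 0 0.02 0 0 0 0"

```text
time: 7.2
tool_pos: [0.5014, 0.231, 0.178]
ee_rot: [3.141, 0.001, -3.011]
wrist_force: [-0.6, -0.9, -0.9]
width: 0.0002
finger_force: 0.0
```

Call:
servo_tool --pt "0 0 0.01 0 0 0 0" --pt "0 0 0.02 0 0 0 0" --pt "0 0 0.02 0 0 0 0"

```text
time: 7.45
tool_pos: [0.5014, 0.2311, 0.176]
ee_rot: [3.141, 0.001, -3.011]
wrist_force: [-0.1, 0.5, 2.1]
width: 0.0007
finger_force: 1.0
```

Call:
servo_tool --pt "0 0 0.01 0 0 0 0" --pt "0 0 0.02 0 0 0 0" --pt "0 0 0.02 0 0 0 0"

```text
time: 7.7
tool_pos: [0.5015, 0.2311, 0.1759]
ee_rot: [3.141, 0.003, -3.011]
wrist_force: [-1.5, -1.4, 8.9]
width: 0.0001
finger_force: 4.3
```

Left is tight (9 N with no sinking). Next is the far bolt.

Call:
servo_tool --pt "0 0 -0.15 0 0 0 0" --pt "0 0 -0.3 0 0 0 0" --pt "-0.2 -0.3 -0.3 0 0 0 0" --pt "-0.4 -0.6 -0.3 0 0 0 0" --pt "-0.6 -0.9 -0.3 0 0 0 0"

```text
time: 8.12
tool_pos: [0.5729, 0.1492, 0.2038]
ee_rot: [3.141, 0.001, -3.009]
wrist_force: [0.7, -0.3, 0.3]
width: 0.0005
finger_force: 0.0
```

Call:
servo_tool --pt "-0.11 -0.3 0 0 0 0 0" --pt "-0.11 -0.3 0.1 0 0 0 0" --pt "-0.11 -0.3 0.22 0 0 0 0" --pt "-0.11 -0.3 0.26 0 0 0 0" --pt "-0.11 -0.3 0.28 0 0 0 0" --pt "-0.11 -0.3 0.28 0 0 0 0"

```text
time: 8.62
tool_pos: [0.5864, 0.1222, 0.1752]
ee_rot: [3.141, -0.001, -3.01]
wrist_force: [-0.1, -0.4, 0.6]
width: 0.0006
finger_force: 0.0
```

Call:
servo_tool --pt "0 0 0.01 0 0 0 0" --pt "0 0 0.02 0 0 0 0" --pt "0 0 0.02 0 0 0 0"

```text
time: 8.87
tool_pos: [0.5869, 0.1224, 0.1742]
ee_rot: [3.14, 0.001, -3.01]
wrist_force: [-0.9, 0.6, 3.1]
width: 0.0005
finger_force: 1.8
```

Call:
servo_tool --pt "0 0 0.01 0 0 0 0" --pt "0 0 0.02 0 0 0 0" --pt "0 0 0.02 0 0 0 0"

```text
time: 9.12
tool_pos: [0.5872, 0.1224, 0.1734]
ee_rot: [3.14, 0.002, -3.01]
wrist_force: [-2.2, 2.0, 8.1]
width: 0.0007
finger_force: 3.9
```

Call:
servo_tool --pt "0 0 0.005 0 0 0 0" --pt "0 0 0.01 0 0 0 0" --pt "0 0 0.01 0 0 0 0"

```text
time: 9.37
tool_pos: [0.5873, 0.1224, 0.1733]
ee_rot: [3.14, 0.003, -3.01]
wrist_force: [-3.6, 0.1, 10.5]
width: 0.0003
finger_force: 5.1
```

Far holds 10 N with under 1 mm of give, so it is tight. Now the right one.

Call:
servo_tool --pt "0 0 -0.15 0 0 0 0" --pt "0 0 -0.3 0 0 0 0" --pt "0.2 -0.3 -0.3 0 0 0 0" --pt "0.4 -0.6 -0.3 0 0 0 0" --pt "0.6 -0.9 -0.3 0 0 0 0"

```text
time: 9.78
tool_pos: [0.5385, 0.0238, 0.1995]
ee_rot: [3.141, -0.001, -3.009]
wrist_force: [0.9, -1.2, 0.2]
width: 0.0007
finger_force: 0.0
```

Call:
servo_tool --pt "0.1 -0.31 0 0 0 0 0" --pt "0.1 -0.31 0.1 0 0 0 0" --pt "0.1 -0.31 0.2 0 0 0 0" --pt "0.1 -0.31 0.24 0 0 0 0" --pt "0.1 -0.31 0.25 0 0 0 0" --pt "0.1 -0.31 0.25 0 0 0 0"

```text
time: 10.28
tool_pos: [0.5329, -0.0079, 0.1758]
ee_rot: [-3.139, -0.002, -3.01]
wrist_force: [-3.9, -3.4, 7.8]
width: 0.0001
finger_force: 3.5
```

Call:
servo_tool --pt "0 0 0.01 0 0 0 0" --pt "0 0 0.02 0 0 0 0" --pt "0 0 0.02 0 0 0 0"

```text
time: 10.53
tool_pos: [0.533, -0.0078, 0.1758]
ee_rot: [-3.139, -0.001, -3.01]
wrist_force: [-5.7, -3.6, 13.2]
width: 0.0003
finger_force: 6.6
```

Call:
servo_tool --pt "0 0 0.01 0 0 0 0" --pt "0 0 0.02 0 0 0 0" --pt "0 0 0.02 0 0 0 0"

```text
time: 10.78
tool_pos: [0.533, -0.0079, 0.1757]
ee_rot: [-3.138, 0.0, -3.01]
wrist_force: [-8.9, -2.9, 19.8]
width: 0.0005
finger_force: 9.6
```

Right is tight at 20 N. The far crown ended 2.5 mm lower than the others, so I lift off and check in the pictures whether it sank.

Call:
servo_tool --pt "0 0 -0.3 0 0 0 0" --pt "0.2 -0.1 -0.6 0 0 0 0" --pt "0.6 -0.2 -0.9 0 0 0 0" --pt "0.9 -0.3 -0.9 0 0 0 0" --pt "0.9 -0.3 -0.9 0 0 0 40" --pt "0.9 -0.3 -0.9 0 0 0 40"

```text
time: 11.28
tool_pos: [0.4478, -0.0485, 0.2615]
ee_rot: [3.141, 0.002, -3.011]
wrist_force: [-0.1, 0.8, 1.3]
width: 0.01
finger_force: 0.0
```

```bash
python3 - <<'E'
from h import *
o=robot.get_obs();im=robot.snapshot("wrist");s=robot.snapshot("scene");d=robot.snapshot("side")
np.save("w4.npy",np.concatenate([o["tool_pos"],o["ee_rot"]]));print(o["tool_pos"])
cv2.imwrite("pics/w4.png",im[:,:,::-1])
f=lambda a:cv2.resize(a[130:230,160:260],(400,300),interpolation=2)[:,:,::-1]
d0=cv2.imread("pics/d0.png")
g=lambda a:cv2.resize(a[135:210,180:280],(400,300),interpolation=2)
A=np.hstack([g(cv2.imread("pics/side0.png")),g(d[:,:,::-1])])
e=lambda a:cv2.resize(a[110:210,190:290],(400,300),interpolation=2)
B=np.hstack([e(cv2.imread("pics/scene0.png")),e(s[:,:,::-1])])
cv2.imwrite("pics/v5.png",np.vstack([A,B]))
E
```

```text
[ 0.4478268  -0.04851721  0.26150296]
```

View pics/v5.png

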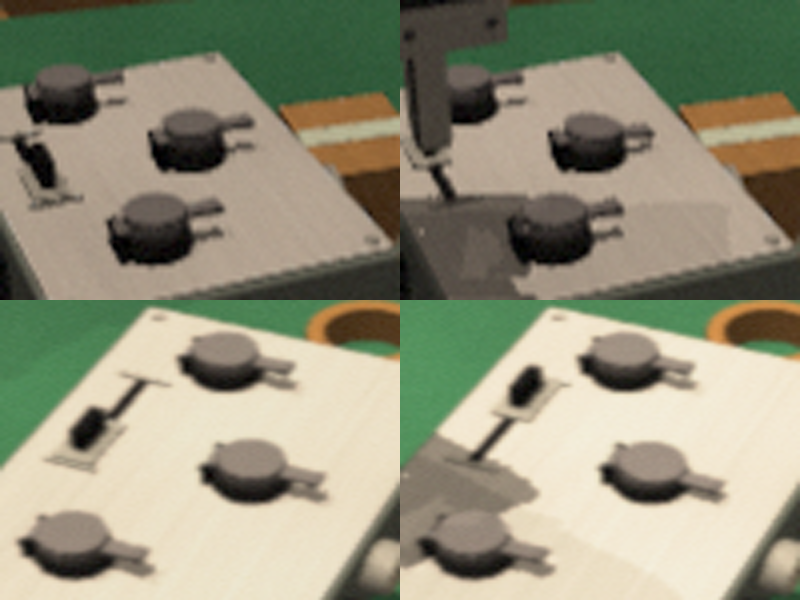

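The far cap has tilted down and its tab is lower in the second pictures, so the far bolt is the loose one. I move over its tab.

Call:
servo_tool --pt "-0.3 0.23 0 0 0 0 40" --pt "-0.6 0.46 0 0 0 0 40" --pt "-0.98 0.75 0 0 0 0 40"

```text
time: 11.68
tool_pos: [0.5324, 0.0349, 0.2598]
ee_rot: [3.141, -0.002, -3.012]
wrist_force: [0.1, -1.1, 0.3]
width: 0.0394
finger_force: 0.0
```

Call:
servo_tool --pt "-0.3 0.23 0 0 0 0 40" --pt "-0.6 0.46 0.2 0 0 0 40" --pt "-0.98 0.75 0.4 0 0 0 40" --pt "-0.98 0.75 0.45 0 0 0 40" --pt "-0.98 0.75 0.45 0 0 0 40" --pt "-0.98 0.75 0.45 0 0 0 40"

```text
time: 12.18
tool_pos: [0.618, 0.1212, 0.2136]
ee_rot: [-3.141, -0.005, -3.009]
wrist_force: [0.2, -0.5, -0.1]
width: 0.0397
finger_force: 0.0
```

```bash
python3 - <<'E'
from h import *
o=robot.get_obs();im=robot.snapshot("wrist")
np.save("w6.npy",np.concatenate([o["tool_pos"],o["ee_rot"]]));print(o["tool_pos"])
c=cam("wrist",o);q=[.553,.1165,.127]
P=proj(c,world(q,[[.0708,0,.1395],[.0825,0,.139],[.035,0,.155],[-.035,.12,.159],[-.035,-.12,.159],[.013,.12,.150],[.013,-.12,.150]]))
print((P*1.5).round(0).tolist())
cv2.imwrite("pics/w6.png",cv2.resize(im[:,:,::-1],None,fx=1.5,fy=1.5,interpolation=2))
E
```

```text
[0.61803787 0.12120994 0.21355555]
[[390.0, 322.0], [390.0, 344.0], [391.0, 257.0], [673.0, 98.0], [111.0, 95.0], [650.0, 210.0], [132.0, 207.0]]
```

View pics/w6.png

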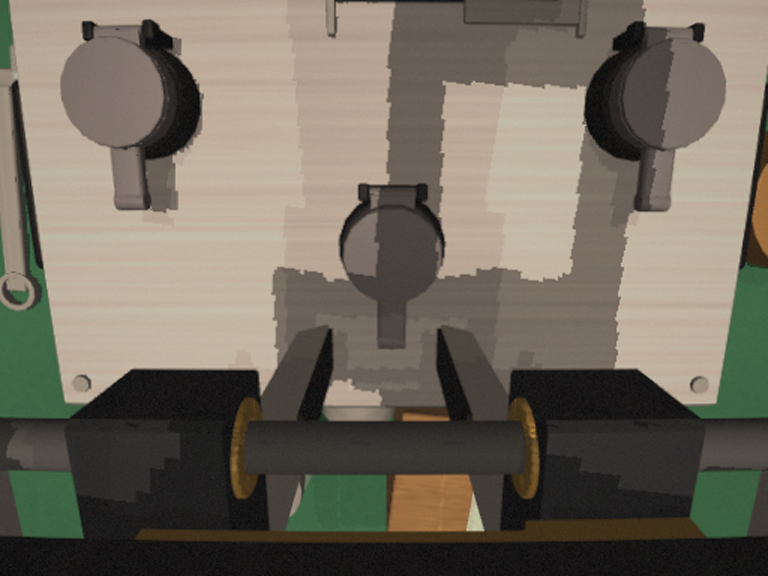

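The tab end is at (392,347), against a predicted (390,344), so the tab position is good. I descend and straddle it.

Call:
servo_tool --pt "-0.06 0.035 0.15 0 0 0 40" --pt "-0.06 0.035 0.3 0 0 0 40" --pt "-0.06 0.035 0.45 0 0 0 40" --pt "-0.06 0.035 0.57 0 0 0 40" --pt "-0.06 0.035 0.6 0 0 0 40" --pt "-0.06 0.035 0.6 0 0 0 40"

```text
time: 12.73
tool_pos: [0.6234, 0.124, 0.1563]
ee_rot: [-3.142, -0.001, -3.012]
wrist_force: [1.0, -0.4, -0.5]
width: 0.0404
finger_force: 0.0
```

Call:
servo_tool --pt "0 0.01 0.04 0 0 0 40" --pt "0 0.01 0.08 0 0 0 40" --pt "0 0.01 0.08 0 0 0 40" --pt "0 0.01 0.08 0 0 0 8" --pt "0 0.01 0.08 0 0 0 8" --pt "0 0.01 0.08 0 0 0 8" --pt "0 0.01 0.08 0 0 0 8" --pt "0 0.01 0.08 0 0 0 8" --pt "0 0.01 0.08 0 0 0 8"

```text
time: 13.48
tool_pos: [0.6241, 0.1257, 0.1485]
ee_rot: [-3.141, 0.0, -3.011]
wrist_force: [1.1, -0.4, 0.2]
width: 0.0137
finger_force: 30.0
```

```bash
cat > arc.py <<'E'
import numpy as np
r=.0631;a0=-.107;off=.0092
hinge=-r*np.array([np.cos(a0),np.sin(a0)])   # tab start = 0, comp (x,z)
def pose(s):
    a=a0+s*1.74;phi=s*np.radians(50)
    tab=hinge+r*np.array([np.cos(a),np.sin(a)])
    return tab-off*np.array([np.sin(phi),-np.cos(phi)]),phi
S=np.linspace(0,1,31)
for k in range(3):
    p0,f0=pose(S[k*10]);rows=[]
    X=np.array([-np.cos(f0),-np.sin(f0)]);Z=np.array([np.sin(f0),-np.cos(f0)])
    for i in range(k*10+1,k*10+11):
        p,f=pose(S[i]);d=p-p0
        rows.append([round(d@X*10,3),0,round(d@Z*10,3),0,round(-(f-f0)/(np.pi/2),3),0,8])
    print(rows)
E
python3 arc.py
```

```text
[[np.float64(-0.0), 0, np.float64(-0.036), 0, np.float64(-0.019), 0, 8], [np.float64(0.002), 0, np.float64(-0.073), 0, np.float64(-0.037), 0, 8], [np.float64(0.006), 0, np.float64(-0.109), 0, np.float64(-0.056), 0, 8], [np.float64(0.012), 0, np.float64(-0.145), 0, np.float64(-0.074), 0, 8], [np.float64(0.02), 0, np.float64(-0.181), 0, np.float64(-0.093), 0, 8], [np.float64(0.031), 0, np.float64(-0.217), 0, np.float64(-0.111), 0, 8], [np.float64(0.043), 0, np.float64(-0.251), 0, np.float64(-0.13), 0, 8], [np.float64(0.057), 0, np.float64(-0.285), 0, np.float64(-0.148), 0, 8], [np.float64(0.074), 0, np.float64(-0.319), 0, np.float64(-0.167), 0, 8], [np.float64(0.092), 0, np.float64(-0.351), 0, np.float64(-0.185), 0, 8]]
[[np.float64(0.01), 0, np.float64(-0.036), 0, np.float64(-0.019), 0, 8], [np.float64(0.023), 0, np.float64(-0.071), 0, np.float64(-0.037), 0, 8], [np.float64(0.037), 0, np.float64(-0.105), 0, np.float64(-0.056), 0, 8], [np.float64(0.054), 0, np.float64(-0.139), 0, np.float64(-0.074), 0, 8], [np.float64(0.072), 0, np.float64(-0.172), 0, np.float64(-0.093), 0, 8], [np.flo
[... 384 characters left out ...]
oat64(-0.032), 0, np.float64(-0.019), 0, 8], [np.float64(0.042), 0, np.float64(-0.063), 0, np.float64(-0.037), 0, 8], [np.float64(0.066), 0, np.float64(-0.093), 0, np.float64(-0.056), 0, 8], [np.float64(0.092), 0, np.float64(-0.121), 0, np.float64(-0.074), 0, 8], [np.float64(0.119), 0, np.float64(-0.148), 0, np.float64(-0.093), 0, 8], [np.float64(0.147), 0, np.float64(-0.173), 0, np.float64(-0.111), 0, 8], [np.float64(0.177), 0, np.float64(-0.197), 0, np.float64(-0.13), 0, 8], [np.float64(0.209), 0, np.float64(-0.219), 0, np.float64(-0.148), 0, 8], [np.float64(0.242), 0, np.float64(-0.239), 0, np.float64(-0.167), 0, 8], [np.float64(0.275), 0, np.float64(-0.257), 0, np.float64(-0.185), 0, 8]]
```

Call:
servo_tool --pt "0 0 -0.036 0 -0.02 0 8" --pt "0 0 -0.073 0 -0.04 0 8" --pt "0.006 0 -0.11 0 -0.055 0 8" --pt "0.012 0 -0.145 0 -0.075 0 8" --pt "0.02 0 -0.18 0 -0.095 0 8" --pt "0.03 0 -0.217 0 -0.11 0 8" --pt "0.043 0 -0.25 0 -0.13 0 8" --pt "0.057 0 -0.285 0 -0.15 0 8" --pt "0.074 0 -0.32 0 -0.165 0 8" --pt "0.092 0 -0.35 0 -0.185 0 8" --pt "0.092 0 -0.35 0 -0.185 0 8"

```text
time: 14.4
tool_pos: [0.6135, 0.1243, 0.1833]
ee_rot: [-3.141, 0.29, -3.011]
wrist_force: [0.7, -0.8, -4.1]
width: 0.0134
finger_force: 30.0
```

Call:
servo_tool --pt "0.01 0 -0.036 0 -0.02 0 8" --pt "0.023 0 -0.07 0 -0.04 0 8" --pt "0.037 0 -0.105 0 -0.055 0 8" --pt "0.054 0 -0.14 0 -0.075 0 8" --pt "0.072 0 -0.17 0 -0.095 0 8" --pt "0.092 0 -0.203 0 -0.11 0 8" --pt "0.114 0 -0.234 0 -0.13 0 8" --pt "0.138 0 -0.263 0 -0.15 0 8" --pt "0.163 0 -0.29 0 -0.165 0 8" --pt "0.19 0 -0.318 0 -0.185 0 8" --pt "0.19 0 -0.318 0 -0.185 0 8"

```text
time: 15.32
tool_pos: [0.5866, 0.1208, 0.208]
ee_rot: [-3.141, 0.581, -3.011]
wrist_force: [2.7, -2.0, -6.7]
width: 0.0137
finger_force: 30.0
```

Call:
servo_tool --pt "0.02 0 -0.032 0 -0.02 0 8" --pt "0.042 0 -0.063 0 -0.04 0 8" --pt "0.066 0 -0.093 0 -0.055 0 8" --pt "0.092 0 -0.12 0 -0.075 0 8" --pt "0.12 0 -0.148 0 -0.095 0 8" --pt "0.147 0 -0.173 0 -0.11 0 8" --pt "0.177 0 -0.197 0 -0.13 0 8" --pt "0.21 0 -0.22 0 -0.15 0 8" --pt "0.242 0 -0.24 0 -0.165 0 8" --pt "0.275 0 -0.257 0 -0.185 0 8" --pt "0.275 0 -0.257 0 -0.185 0 8" --pt "0.275 0 -0.257 0 -0.185 0 8"

```text
time: 16.32
tool_pos: [0.5511, 0.1162, 0.2154]
ee_rot: [3.141, 0.872, -3.012]
wrist_force: [4.8, -0.6, -6.2]
width: 0.0135
finger_force: 30.0
```

```bash
python3 - <<'E'
from h import *
o=robot.get_obs();im=robot.snapshot("wrist");s=robot.snapshot("scene");d=robot.snapshot("side")
print(o["tool_pos"],local([.553,.1165,.127],o["tool_pos"]),o["wrist_force"])
a=cv2.resize(im,(400,300))
b=cv2.resize(s[100:220,160:320],(400,300),interpolation=2)
e=cv2.resize(d[120:210,170:290],(400,300),interpolation=2)
f=cv2.resize(d[80:260,140:380],(400,300),interpolation=2)
cv2.imwrite("pics/v7.png",np.vstack([np.hstack([a,b]),np.hstack([e,f])])[:,:,::-1])
E
```

```text
[0.55108607 0.11618201 0.21542402] [-1.93879279e-03 -7.30125331e-05] [ 4.77208867 -0.5632635  -6.16635089]
```

View pics/v7.png

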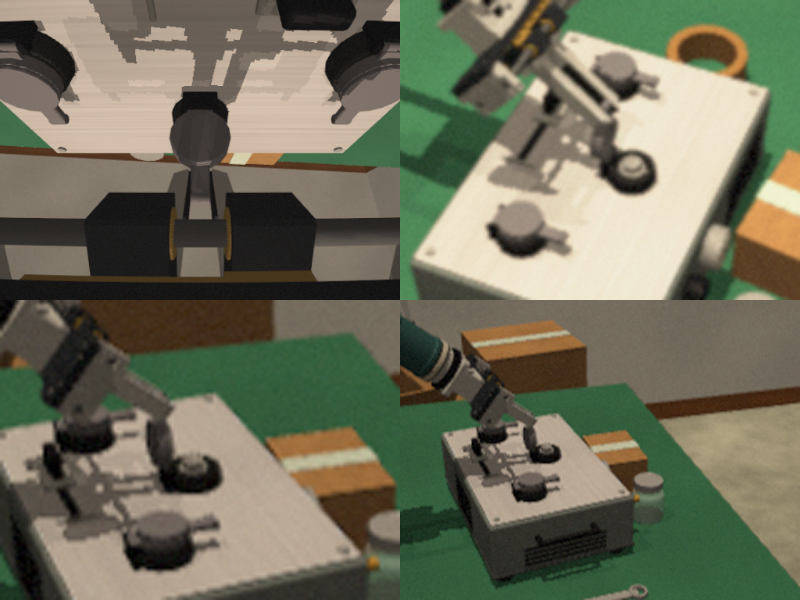

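The cap stands upright with its tab gripped. By geometry it is open about 1.55 rad. The bolt is exposed, the other caps are shut and the lock is at its stop.

```bash
python3 -c "
from bench import robot
print(robot.close_job())"
```

```text
the job is handed in; nothing more can be done
None
```

I slid the transport lock left to its end stop and found the far bolt is the loose one; its cap is now held upright (about 1.55 rad) for the spanner, and the job is handed in at about 16.5 s.

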